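# Load two sanding blocks into a spring-lipped magazine

## Robot

A 6-joint arm with a two-finger parallel gripper is mounted at the origin on a cart in front of the work surface, level with it; the furniture and walls round the work are solid. World frame = base frame: x ahead of the robot, y to its left, z up, the work surface at z = 0. Lengths are in m, angles in rad, forces in N, time in s.
With the tool pointing down it reaches from about 0.4 to 0.925 m from the base axis. Payload 3.4 kg.
Tool frame: the origin (TCP) lies midway between the tips of the shut fingers; the grasp point (between the pads) lies 19 mm behind it; z points along the fingers, y is the line along which they close (so a half turn about z gives the same grasp; the last joint's range is limited). The gripper opens to 85 mm and grips with 20 to 120 N. Pads are 22 mm wide; open, the fingers measure 114 mm over their backs; the gripper's body (76 mm by 85 mm) begins 54 mm behind the grasp point. The pads swing forward as they close: fully open they stand 13 mm farther back than shut.
Start: joints at [1.052, 0.307, 1.506, -0, 1.328, -0.073], TCP at [0.248, 0.519, 0.231] pointing down, gripper open.
Joint ranges: [-3.12, 3.12], [-1.05, 2.28], [0.14, 2.33], [-1.42, 4.57], [0.1, 2.73], [-2.68, 2.68]. Speed limits (rad/s): [2.57, 2.57, 3.14, 3.14, 3.14, 3.14].

## Interface

Orientations are given as [roll, pitch, yaw] about the fixed x, y, z axes, in that order (R = Rz(yaw) Ry(pitch) Rx(roll)).
In Python, from workcell import r gives the robot as it stands.
- The arm moves only by the tool drive_tool, never from a script. Its argument "steps" is a list of rows, each an object of numbers: "x", "y", "z": the shift along the tool's x, y, z in units of 30 mm (1.0 is 30 mm); "twist": the turn about the tool's z in units of 5 degrees (1.0 is 5 degrees); "claw": the opening, from 0 (shut) to 1 (fully open). In form: [{"x": .., "y": .., "z": .., "twist": .., "claw": ..}, ...]. A call has 1 to 20 rows; each row shifts and turns the commanded pose from where the row before left it, along the tool's axes as they then stand; what a row does not reach is not made up. A row lasts 1/10 s, in which the tool goes at most 50 mm and 8.59 degrees, less where a joint would pass 70% of its speed; a pose out of reach is approached as far as the arm can. A call is refused whole if a number of a shift passes 1 or a number of a turn 1, either way. A call with a gripper value outside its range is refused whole. The fingers move at their own pace and stop on an object; the grip force is fixed at half the most. Time passes only in rows, so rows that do not move let the fingers close. It gives the time, the measured TCP pose, the force, the opening and the grip force at its end, in the units of the state.
- r.observe(): the state, without advancing time (a new reading comes with each control period).
- r.grab_frame(name): name is "side" or "top" or "wrist"; returns (picture, depth): 480x640x3 uint8, red, green, blue; 480x640 float32, m along the optical axis (not along the pixel's ray), 0 where there is no reading.
- r.calibration(name): a dict with "intrinsics" (3x3 intrinsics, pixels), "cam_to_world" (4x4, takes a point from camera to world coordinates). Camera axes: x right, y down, z forward; pixel columns grow to the right and rows downward; lengths in m; the calibration is good to about 2 mm. A picture is of the moment at which its call begins: read the wrist's pose just before it. calibration takes no time and is no camera call; for the wrist camera it gives the pose at the moment of the call.
- r.finish_job(): hands the job in; it is judged then, once.
The state is a dict: "clock": time; "joint_pos": joint angles; "dq": joint speeds; "joint_efforts": joint torques, N m; "position": TCP position; "orientation": TCP orientation; "ft_force": force on the tool from outside, world axes, zero at the start; "torque": the same for the moment, N m; "grip_width": opening from 0.0 (shut) to 1.0 (fully open); "grasp_force": force on a finger pad.
Only numpy, scipy, OpenCV 4.12 (cv2) and the standard library are available. Lean on these libraries where they do the work, as an engineer would, in place of code of your own. Each camera call takes 0.05 s, during which the arm holds its last target. There are 200 camera calls.

## Task

Load both dark grey sanding blocks flat into the spring-loaded magazine, one at a time: push the first down past the two orange spring lips onto the red follower and let it go, then push the second down on top of it until the lips have snapped shut over it and hold both blocks in. The magazine bottoms out just after the lips snap over the second block and its height setting changes from day to day, so feel for it and never load the magazine with more than 25 N. Leave the other things on the table where they are.

Things in the scene. Friction and masses are not known exactly. Their poses are not given: they have to be found in the camera images.
- magazine: Magazine fixed to the table; origin under the centre of its foot (130 x 90 x 10 mm), z up. On a column stands a head: two end channels facing each other along x, open at the y sides and top. Blocks lie flat in it, 68 mm along x, centred on x = y = 0. The whole head sits h = 0 to 18 mm higher than the points below say: constant in a run, not reported; only follower and foot do not shift.
- mag_mouth (a point): Centre of the channels' flared mouth, z = 130 mm (+ h). Inside, a block has 1.5 mm clearance at each end, 1.3 mm at each side. The 4 mm side flanges (inner faces y = +-18.3 mm) stand only at |x| > 23.5 mm: the 47 mm between them are free for fingers beside the blocks, down to z = 45 mm (+ h).
- mag_lips (a point): Midpoint between the two orange sprung lips, at their flat underside, z = 105 mm (+ h). Lip tips at x = +-29.5 mm, 22 mm wide, with a steep ramp up to z = 121 mm (+ h). A descending block wedges them outward (3 to 8 N in all); they snap back over it once its top face is below z = 105 mm (+ h). Fully loaded, the upper block is pressed against this underside by the follower.
- mag_follower (a point): Centre of the top of the red follower plate (46 x 30 mm) when free: z = 80.5 mm, whatever h is. It moves straight down and pushes up with 3 N plus 0.15 N per mm (and 0.6 N per 10 mm/s of damping; it meets blocks 1 mm above their underside). The first block alone, past the lips, rests loose on it with its centre at about z = 91.5 mm. This point does not move with the plate.
- mag_stop (a point): Midpoint of the rigid depth stops, z = 55 mm (+ h): the lower block's underside meets them 2 mm below its loaded position (loaded: block centres at 69 and 93 mm, + h). There the force rises steeply.
- block_a_center (a point): Centre of a dark grey sanding block, a firm box 68 mm long (its own y), 34 mm wide (its own x) and 24 mm high (z), lying flat on the table; 40 g. Both blocks are alike and either may go first.
- block_b_center (a point): Centre of the other dark grey sanding block, same size and axes.
- head_near: Loose black golf club head, 70 x 119 x 50 mm; origin under its middle. Not to be disturbed.
- test_weight: Loose brass test weight with a knob, 40 mm wide, 36 mm high; origin at the centre of its underside. Not to be disturbed.
- red_driver: Loose screwdriver with a red handle, 121 mm long (its y), 22 mm high, lying near the robot; origin under its middle. Not to be disturbed.
- gauge: Loose pin gauge, 64 mm long (its y), 12 mm thick; origin under its middle. Not to be disturbed.
Mind the look-alikes: they are no part of the job. What is shaped like the part that bears block_b_center but blue, purple or yellow is not meant.

How it is judged:
By the outcome, as a careful person would: the job done as asked, in the order asked, and still so for the second after the job is handed in, with the robot touching nothing.
It also fails if it takes over 69 s, if anything falls off the work surface, if the arm or the gripper's body presses on something with over 40 N, if the wrist force passes 120 N, or if a joint passes its speed limit or range.

## Working session

There is one attempt and no reset: what is moved stays moved. The work goes in short steps, Python scripts to look and compute and a tool call to move; the robot and the scene stay as the last step left them, time stands still between calls to the robot, and variables do not carry over. Pictures are saved under pics/ and viewed, at most 10 in all, crops included, and the job is handed in when it is done.

Besides the shell and the picture viewer there is one more tool, called by a JSON object that holds its "name" and its "arguments". drive_tool: Moves the arm, as the interface text tells. Its arguments: {"type":"object","properties":{"steps":{"type":"array","items":{"type":"object","properties":{"x":{"type":"number"},"y":{"type":"number"},"z":{"type":"number"},"twist":{"type":"number"},"claw":{"type":"number"}}}}},"required":["steps"]}

```bash
mkdir -p pics; ls
python3 - <<'E'
from workcell import r
import cv2, numpy as np
print(r.observe())
for n in ["side","top"]:
    im,d=r.grab_frame(n); np.savez(f"{n}0.npz",im=im,d=d); cv2.imwrite(f"pics/{n}0.png",im[:,:,::-1])
    c=r.calibration(n); print(c)
E
```

```text
pics
{'clock': 0.0, 'joint_pos': array([ 1.05150356e+00,  3.07583502e-01,  1.50767726e+00,  3.32017436e-05,
        1.32838794e+00, -7.35042545e-02]), 'dq': array([-0.00065133, -0.00066136, -0.00051507,  0.00268121,  0.00014217,
        0.00112052]), 'joint_efforts': array([-6.04482557e-05, -4.57560754e+01, -2.51915395e+01, -4.03499716e-04,
        1.35630876e-02, -1.37760233e-05]), 'position': array([0.24759016, 0.51819442, 0.23037356]), 'orientation': array([-3.13954452e+00, -1.83119630e-04,  2.69579595e+00]), 'ft_force': array([-0.22829465,  0.38291317,  0.26287838]), 'torque': array([ 0.02662194,  0.03350718, -0.03594948]), 'grasp_force': 0.0, 'grip_width': 0.9990043672690563}
{'intrinsics': array([[444.80631463,   0.        , 315.85278264],
       [  0.        , 444.80631463, 239.10012509],
       [  0.        ,   0.        ,   1.        ]]), 'cam_to_world': array([[-0.96763327, -0.1211452 ,  0.22138134,  0.36224996],
       [-0.25214696,  0.42803088, -0.86787757,  0.64887323],
       [ 0.01038115, -0.89560784, -0.44472331,  0.49796833],
       [ 0.        ,  0.        ,  0.        ,  1.        ]])}
{'intrinsics': array([[464.45516502,   0.        , 322.2308093 ],
       [  0.        , 464.45516502, 243.04616463],
       [  0.        ,   0.        ,   1.        ]]), 'cam_to_world': array([[-0.06432121, -0.97300387,  0.22164441,  0.31299332],
       [-0.99792409,  0.06342871, -0.01114986, -0.06868191],
       [-0.00320976, -0.22190147, -0.97506381,  1.14394505],
       [ 0.        ,  0.        ,  0.        ,  1.        ]])}
```

View pics/top0.png

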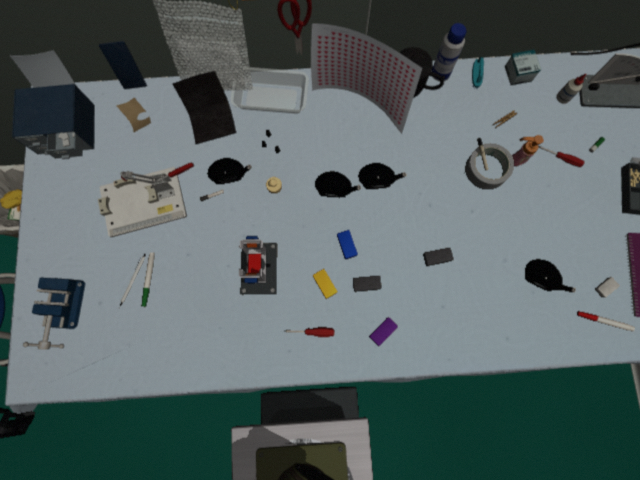

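View pics/side0.png

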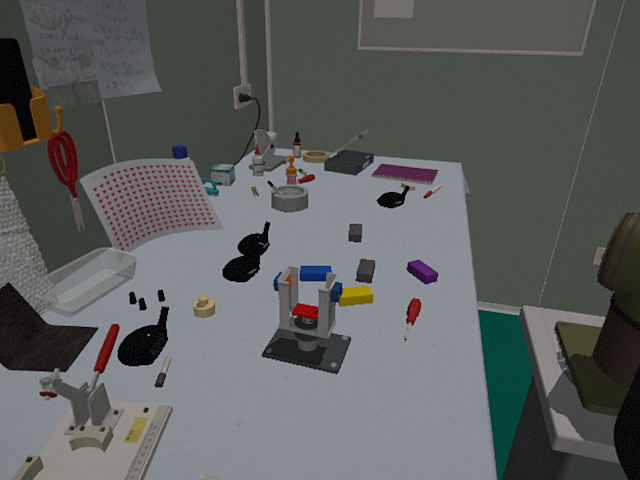

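The top view shows dark grey blocks at (367,284) and (438,257). The look-alikes are blue (347,244), yellow (325,284) and purple (383,331). The magazine is at (258,267). In the side view the blocks are at (366,270) and (355,232), the magazine at (307,310).

```bash
cat > h.py <<'E'
import cv2, numpy as np
def ray(c,uv,z):
    """pixels -> world points on plane z"""
    uv=np.atleast_2d(np.asarray(uv,float)); K=c["intrinsics"]; T=c["cam_to_world"]
    d=np.c_[uv,np.ones(len(uv))]@np.linalg.inv(K).T@T[:3,:3].T
    o=T[:3,3]; return o+d*((z-o[2])/d[:,2])[:,None]
def rect(p):
    (c,(w,h),a)=cv2.minAreaRect((p[:,:2]*1000).astype(np.float32))
    if w<h: w,h,a=h,w,a+90
    return np.round([c[0],c[1],w,h,(a+90)%180-90],1)   # mm, long-axis angle deg
def blobs(m,amin):
    cs,_=cv2.findContours(m.astype(np.uint8),cv2.RETR_EXTERNAL,cv2.CHAIN_APPROX_NONE)
    return [k[:,0,:] for k in cs if cv2.contourArea(k)>amin]
E
python3 - <<'E'
from workcell import r
from h import *
f=np.load("top0.npz"); im,d=f["im"],f["d"]; c=r.calibration("top")
hsv=cv2.cvtColor(im,cv2.COLOR_RGB2HSV)
m=(hsv[...,2]<110)
for k in blobs(m,150):
    u=k.mean(0)
    if 200<u[0]<600 and 150<u[1]<340:
        col=im[int(u[1]),int(u[0])]
        print(u.round(),col,"z.02",rect(ray(c,k,.024)),"z0.01",rect(ray(c,k,.01)))
red=(hsv[...,1]>150)&((hsv[...,0]<6)|(hsv[...,0]>174))
for k in blobs(red,20):
    u=k.mean(0)
    if 230<u[0]<290 and 220<u[1]<300: print("red",u,rect(ray(c,k,.0805)))
x,y=223,222
o=np.hstack([cv2.resize(im[y:y+90,x:x+90],(400,400),interpolation=cv2.INTER_NEAREST),cv2.resize(im[230:300,335:465],(400,215),interpolation=cv2.INTER_NEAREST).repeat(1,0) if 0 else cv2.copyMakeBorder(cv2.resize(im[230:300,335:465],(400,215)),0,185,0,0,0)])
cv2.imwrite("pics/crop0.png",o[:,:,::-1])
E
```

```text
[319. 331.] [104  23  23] z.02 [354.1 -59.8  70.8  25.7  78.3] z0.01 [354.6 -59.7  71.7  26.   78.3]
[383. 331.] [70 29 93] z.02 [ 344.4 -210.8   66.1   32.7  -49.8] z0.01 [ 344.8 -212.6   66.9   33.1  -49.8]
[367. 283.] [50 48 48] z.02 [ 460.2 -182.7   68.6   35.5  -88.5] z0.01 [ 462.  -184.1   69.4   35.9  -88.5]
[548. 278.] [4 2 3] z.02 [ 447.6 -628.2  126.7   73.3   62. ] z0.01 [ 449.3 -635.2  128.3   74.3   62. ]
[438. 257.] [50 49 49] z.02 [ 515.1 -362.9   71.6   35.9  -82.3] z0.01 [ 517.6 -366.5   72.5   36.3  -82.3]
[258. 265.] [133  19  17] z.02 [523.7  79.  144.2  92.   -4. ] z0.01 [526.4  80.8 146.   93.2  -4. ]
[336. 185.] [4 3 4] z.02 [ 719.2 -130.1  114.5   69.9   86.3] z0.01 [ 724.2 -130.9  115.9   70.8   86.3]
[380. 176.] [7 5 6] z.02 [ 738.9 -239.   107.9   81.6  -59.2] z0.01 [ 744.2 -241.2  109.2   82.6  -59.2]
[228. 171.] [5 5 3] z.02 [775.9 150.   93.6  86.2 -42.4] z0.01 [781.7 152.7  94.8  87.3 -42.4]
[569. 159.] [85 19 19] z.02 [ 747.8 -729.7   74.    26.9   65.7] z0.01 [ 753.2 -737.9   75.    27.2   65.7]
[507. 156.] [75 72 65] z.02 [ 773.8 -550.8  215.8  133.   -57.3] z0.01 [ 779.6 -556.9  218.5  134.7  -57.3]
red [253.85964912 262.85964912] [516.6  80.7  45.4  28.   -2. ]
```

View pics/crop0.png

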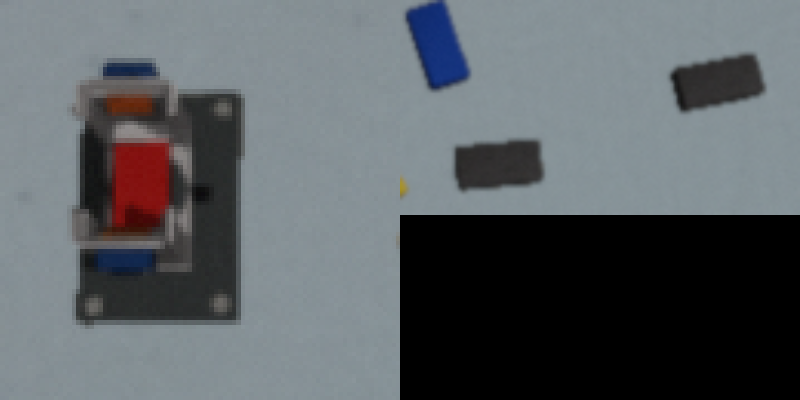

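Choice: block A at (367,284) first and block B at (438,257) second. Both are dark grey and measure about 69x35 mm on the z=24 mm plane. The blue, yellow and purple blocks are rejected by colour. The crop confirms both blocks grey, with the magazine's red follower at about (516,80) and its yaw about -3°.

{"name": "drive_tool", "arguments": {"steps": [{"twist": 0.97}, {"twist": 0.97}, {"twist": 0.97}, {"twist": 0.97}, {"twist": 0.97}, {"twist": 0.97}, {"twist": 0.97}, {"twist": 0.97}, {"twist": 0.97}, {"twist": 0.97}, {"twist": 0.97}, {"twist": 0.97}, {"twist": 0.97}, {"x": -1, "y": 0.6}, {"x": -1, "y": 0.6}, {"x": -1, "y": 0.6}, {"x": -1, "y": 0.6}, {"x": -1, "y": 0.6}, {"x": -1, "y": 0.6}, {"x": -1, "y": 0.6}]}}

```text
$.steps[0]: bad value
```

Run:
```python
from workcell import r
import numpy as np
from scipy.spatial.transform import Rotation as R
s=r.observe(); c=r.calibration("wrist"); print(s["position"],s["orientation"],s["joint_pos"])
T=np.eye(4);T[:3,:3]=R.from_euler("xyz",s["orientation"]).as_matrix();T[:3,3]=s["position"]
print((np.linalg.inv(T)@c["cam_to_world"]).round(4),c["intrinsics"])
```

```text
[0.247629   0.51826991 0.23047124] [-3.13976364e+00 -1.42756371e-04  2.69583264e+00] [ 1.05152578e+00  3.07514360e-01  1.50752324e+00  8.28204011e-06
  1.32838961e+00 -7.35126602e-02]
[[-3.000e-04 -9.566e-01 -2.913e-01  7.460e-02]
 [ 1.000e+00 -1.000e-04 -6.000e-04  6.000e-04]
 [ 5.000e-04 -2.913e-01  9.566e-01 -1.440e-01]
 [ 0.000e+00  0.000e+00  0.000e+00  1.000e+00]] [[361.16177647   0.         320.57143866]
 [  0.         361.16177647 236.91438814]
 [  0.           0.           1.        ]]
```

{"name": "drive_tool", "arguments": {"steps": [{"x": 0, "y": 0, "z": 0, "twist": 0.97, "claw": 1}, {"x": 0, "y": 0, "z": 0, "twist": 0.97, "claw": 1}, {"x": 0, "y": 0, "z": 0, "twist": 0.97, "claw": 1}, {"x": 0, "y": 0, "z": 0, "twist": 0.97, "claw": 1}, {"x": 0, "y": 0, "z": 0, "twist": 0.97, "claw": 1}, {"x": 0, "y": 0, "z": 0, "twist": 0.97, "claw": 1}, {"x": 0, "y": 0, "z": 0, "twist": 0.97, "claw": 1}, {"x": 0, "y": 0, "z": 0, "twist": 0.97, "claw": 1}, {"x": 0, "y": 0, "z": 0, "twist": 0.97, "claw": 1}, {"x": 0, "y": 0, "z": 0, "twist": 0.97, "claw": 1}, {"x": 0, "y": 0, "z": 0, "twist": 0.97, "claw": 1}, {"x": 0, "y": 0, "z": 0, "twist": 0.97, "claw": 1}, {"x": 0, "y": 0, "z": 0, "twist": 0.97, "claw": 1}, {"x": -1, "y": 0.6, "z": 0, "twist": 0, "claw": 1}, {"x": -1, "y": 0.6, "z": 0, "twist": 0, "claw": 1}, {"x": -1, "y": 0.6, "z": 0, "twist": 0, "claw": 1}, {"x": -1, "y": 0.6, "z": 0, "twist": 0, "claw": 1}, {"x": -1, "y": 0.6, "z": 0, "twist": 0, "claw": 1}, {"x": -1, "y": 0.6, "z": 0, "twist": 0, "claw": 1}, {"x": -1, "y": 0.6, "z": 0, "twist": 0, "claw": 1}]}}

```text
clock: 2.1
position: [0.3793, 0.3105, 0.231]
orientation: [-3.141, 0.0, 1.596]
ft_force: [-0.2, -0.5, 0.0]
grip_width: 1.0
grasp_force: 0.0
```

{"name": "drive_tool", "arguments": {"steps": [{"x": -0.97, "y": 0.16, "z": 0, "twist": 0, "claw": 1}, {"x": -0.97, "y": 0.16, "z": 0, "twist": 0, "claw": 1}, {"x": -0.97, "y": 0.16, "z": 0, "twist": 0, "claw": 1}, {"x": -0.97, "y": 0.16, "z": 0, "twist": 0, "claw": 1}, {"x": -0.97, "y": 0.16, "z": 0, "twist": 0, "claw": 1}, {"x": -0.97, "y": 0.16, "z": 0, "twist": 0, "claw": 1}, {"x": -0.97, "y": 0.16, "z": 0, "twist": 0, "claw": 1}, {"x": -0.97, "y": 0.16, "z": 0, "twist": 0, "claw": 1}, {"x": -0.97, "y": 0.16, "z": 0, "twist": 0, "claw": 1}, {"x": -0.97, "y": 0.16, "z": 0, "twist": 0, "claw": 1}, {"x": -0.97, "y": 0.16, "z": 0, "twist": 0, "claw": 1}, {"x": -0.97, "y": 0.16, "z": 0.5, "twist": 0, "claw": 1}, {"x": -0.97, "y": 0.16, "z": 0.5, "twist": 0, "claw": 1}, {"x": -0.97, "y": 0.16, "z": 0.5, "twist": 0, "claw": 1}, {"x": -0.97, "y": 0.16, "z": 0.5, "twist": 0, "claw": 1}, {"x": -0.97, "y": 0.16, "z": 0.5, "twist": 0, "claw": 1}, {"x": -0.97, "y": 0.16, "z": 0.5, "twist": 0, "claw": 1}, {"x": 0, "y": 0, "z": 0, "twist": 0, "claw": 1}]}}

```text
clock: 3.9
position: [0.4727, -0.1834, 0.1392]
orientation: [-3.139, 0.0, 1.592]
ft_force: [0.8, 0.9, 0.3]
grip_width: 1.003
grasp_force: 0.0
```

```bash
cat > blk.py <<'E'
# wrist look at a dark grey block: offsets in the tool frame, in move units
from workcell import r
from h import *
import sys
from scipy.spatial.transform import Rotation as R
s=r.observe(); c=r.calibration("wrist"); im,d=r.grab_frame("wrist"); cv2.imwrite(f"pics/{sys.argv[1]}.png",im[:,:,::-1])
hsv=cv2.cvtColor(im,cv2.COLOR_RGB2HSV); ip,yaw=s["position"],s["orientation"][2]
print("tcp",ip.round(4),s["orientation"].round(3),s["joint_pos"].round(2))
for k in blobs((hsv[...,2]<110)&(hsv[...,1]<70),2500):
    if k.min()<2 or k[:,0].max()>637 or k[:,1].max()>470: continue
    q=rect(ray(c,k,.024)); print("px",k.mean(0).round(),q)
    v=(q[:2]/1000-ip[:2]); dx=v@[np.cos(yaw),np.sin(yaw)]; dy=v@[np.sin(yaw),-np.cos(yaw)]
    da=((q[4]-np.degrees(yaw)+90)%180)-90
    print("tool mm dx,dy",(dx*1000).round(1),(dy*1000).round(1),"units",(dx/.03).round(3),(dy/.03).round(3),"twist",round(-da/5,2))
E
python3 blk.py w1
```

```text
tcp [ 0.4727 -0.1834  0.1392] [-3.139  0.     1.592] [-0.45  0.31  1.77 -0.    1.06 -0.47]
px [308. 226.] [ 462.6 -180.9   68.9   33.3  -88.3]
tool mm dx,dy 2.7 -10.0 units 0.09 -0.333 twist -0.09
```

View pics/w1.png

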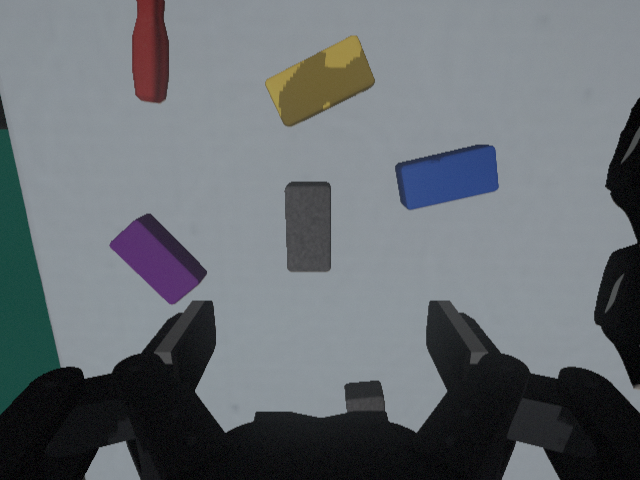

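The wrist view shows block A at (308,226), clear of the yellow, blue and purple blocks, with room for the fingers.

{"name": "drive_tool", "arguments": {"steps": [{"x": 0.09, "y": -0.333, "z": 0.4, "twist": -0.09, "claw": 0.8}, {"x": 0, "y": 0, "z": 0.5, "twist": 0, "claw": 0.8}, {"x": 0, "y": 0, "z": 0.5, "twist": 0, "claw": 0.8}, {"x": 0, "y": 0, "z": 0.5, "twist": 0, "claw": 0.8}, {"x": 0, "y": 0, "z": 0.5, "twist": 0, "claw": 0.8}, {"x": 0, "y": 0, "z": 0.5, "twist": 0, "claw": 0.8}, {"x": 0, "y": 0, "z": 0.5, "twist": 0, "claw": 0.8}, {"x": 0, "y": 0, "z": 0.3, "twist": 0, "claw": 0.8}, {"x": 0, "y": 0, "z": 0.3, "twist": 0, "claw": 0.8}, {"x": 0, "y": 0, "z": 0, "twist": 0, "claw": 0.8}, {"x": 0, "y": 0, "z": 0, "twist": 0, "claw": 0.8}]}}

```text
clock: 5.05
position: [0.4629, -0.178, 0.0215]
orientation: [3.142, -0.0, 1.603]
ft_force: [-0.1, -0.8, 0.4]
grip_width: 0.799
grasp_force: 0.0
```

{"name": "drive_tool", "arguments": {"steps": [{"x": -0.09, "y": 0, "z": 0.3, "twist": 0.1, "claw": 0.8}, {"x": 0, "y": 0, "z": 0.33, "twist": 0, "claw": 0.8}, {"x": 0, "y": 0, "z": 0, "twist": 0, "claw": 0.8}, {"x": 0, "y": 0, "z": 0, "twist": 0, "claw": 0.8}]}}

```text
clock: 5.45
position: [0.4624, -0.1807, 0.0019]
orientation: [-3.14, -0.001, 1.594]
ft_force: [0.6, 0.0, -0.8]
grip_width: 0.798
grasp_force: 0.0
```

{"name": "drive_tool", "arguments": {"steps": [{"x": 0, "y": 0, "z": 0, "twist": 0, "claw": 0}, {"x": 0, "y": 0, "z": 0, "twist": 0, "claw": 0}, {"x": 0, "y": 0, "z": 0, "twist": 0, "claw": 0}, {"x": 0, "y": 0, "z": 0, "twist": 0, "claw": 0}, {"x": 0, "y": 0, "z": 0, "twist": 0, "claw": 0}, {"x": 0, "y": 0, "z": 0, "twist": 0, "claw": 0}]}}

```text
clock: 6.05
position: [0.4631, -0.1809, 0.0027]
orientation: [3.141, 0.0, 1.595]
ft_force: [-0.3, 0.4, 4.5]
grip_width: 0.382
grasp_force: 60.3
```

{"name": "drive_tool", "arguments": {"steps": [{"x": 0, "y": 0, "z": -0.5, "twist": 0, "claw": 0}, {"x": 0, "y": 0, "z": -1, "twist": 0, "claw": 0}, {"x": 0, "y": 0, "z": -1, "twist": 0, "claw": 0}, {"x": 0, "y": 0, "z": -1, "twist": 0, "claw": 0}, {"x": 0, "y": 0, "z": -1, "twist": 0, "claw": 0}, {"x": 0, "y": 0, "z": -1, "twist": 0, "claw": 0}, {"x": 0, "y": 0, "z": -1, "twist": 0, "claw": 0}, {"x": 0.955, "y": 0.533, "z": 0, "twist": 0, "claw": 0}, {"x": 0.955, "y": 0.533, "z": 0, "twist": 0, "claw": 0}, {"x": 0.955, "y": 0.533, "z": 0, "twist": 0, "claw": 0}, {"x": 0.955, "y": 0.533, "z": 0, "twist": 0, "claw": 0}, {"x": 0.955, "y": 0.533, "z": 0, "twist": 0, "claw": 0}, {"x": 0.955, "y": 0.533, "z": 0, "twist": 0, "claw": 0}, {"x": 0.955, "y": 0.533, "z": 0, "twist": 0, "claw": 0}, {"x": 0.955, "y": 0.533, "z": 0, "twist": 0, "claw": 0}, {"x": 0.955, "y": 0.533, "z": 0, "twist": 0, "claw": 0}]}}

```text
clock: 7.65
position: [0.6006, 0.0816, 0.1968]
orientation: [-3.14, 0.0, 1.595]
ft_force: [0.1, -0.3, -0.5]
grip_width: 0.384
grasp_force: 59.9
```

{"name": "drive_tool", "arguments": {"steps": [{"x": 0, "y": 0, "z": 0, "twist": -0.953, "claw": 0}, {"x": 0, "y": 0, "z": 0, "twist": -0.953, "claw": 0}, {"x": 0, "y": 0, "z": 0, "twist": -0.953, "claw": 0}, {"x": 0, "y": 0, "z": 0, "twist": -0.953, "claw": 0}, {"x": 0, "y": 0, "z": 0, "twist": -0.953, "claw": 0}, {"x": 0, "y": 0, "z": 0, "twist": -0.953, "claw": 0}, {"x": 0, "y": 0, "z": 0, "twist": -0.953, "claw": 0}, {"x": 0, "y": 0, "z": 0, "twist": -0.953, "claw": 0}, {"x": 0, "y": 0, "z": 0, "twist": -0.953, "claw": 0}, {"x": 0, "y": 0, "z": 0, "twist": -0.953, "claw": 0}, {"x": 0, "y": 0, "z": 0, "twist": -0.953, "claw": 0}, {"x": 0, "y": 0, "z": 0, "twist": -0.953, "claw": 0}, {"x": 0, "y": 0, "z": 0, "twist": -0.953, "claw": 0}, {"x": 0, "y": 0, "z": 0, "twist": -0.953, "claw": 0}, {"x": 0, "y": 0, "z": 0, "twist": -0.953, "claw": 0}, {"x": 0, "y": 0, "z": 0, "twist": -0.953, "claw": 0}, {"x": 0, "y": 0, "z": 0, "twist": -0.953, "claw": 0}, {"x": 0, "y": 0, "z": 0, "twist": -0.953, "claw": 0}, {"x": 0, "y": 0, "z": 0, "twist": 0, "claw": 0}]}}

```text
clock: 9.55
position: [0.6001, 0.0803, 0.1968]
orientation: [-3.141, -0.001, 3.092]
ft_force: [-0.2, 0.2, 0.2]
grip_width: 0.385
grasp_force: 59.8
```

Run:
```python
from workcell import r
from h import *
import pickle
s=r.observe(); c=r.calibration("wrist"); im,d=r.grab_frame("wrist"); cv2.imwrite("pics/w2.png",im[:,:,::-1])
pickle.dump((s,c,im,d),open("w2.pkl","wb"))
print(s["position"].round(4),s["orientation"].round(3),s["joint_pos"].round(2),s["grip_width"])
hsv=cv2.cvtColor(im,cv2.COLOR_RGB2HSV)
red=(hsv[...,1]>150)&((hsv[...,0]<4)|(hsv[...,0]>176))
for k in blobs(red,300): print("red",k.mean(0).round(),rect(ray(c,k,.0805)))
```

```text
[0.6001 0.0803 0.1968] [-3.141e+00 -1.000e-03  3.092e+00] [ 0.06  0.38  1.49 -0.    1.28 -1.46] 0.3852676600751774
red [315. 114.] [519.6  81.2  44.4  29.2  -3.4]
```

View pics/w2.png

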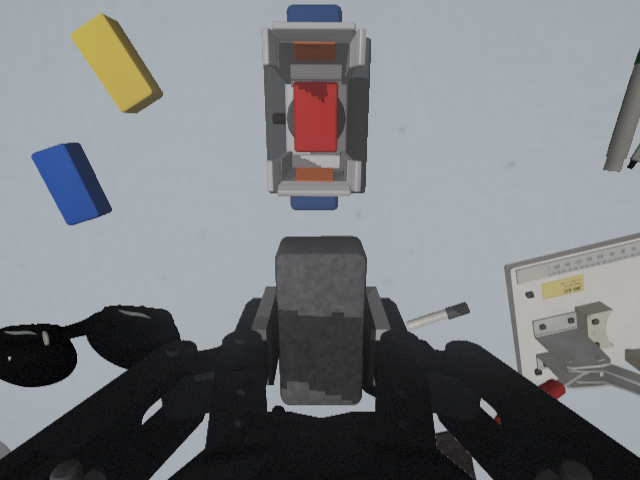

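Block A is held squarely at (320,320), long side along tool x. The magazine head is at (316,108), with red follower, orange lips at (314,50) and (314,175), aligned with the tool.

```bash
cat > mag.py <<'E'
import pickle,sys
from h import *
s,c,im,d=pickle.load(open(sys.argv[1],"rb"))
v,u=np.mgrid[:480,:640]; K,T=c["intrinsics"],c["cam_to_world"]
P=np.stack([(u-K[0,2])/K[0,0]*d,(v-K[1,2])/K[1,1]*d,d],-1)@T[:3,:3].T+T[:3,3]
head=(d>0)&(v<215)&(u>240)&(u<390)
z=P[...,2][head]; hi,e=np.histogram(z[z>.1],bins=np.arange(.1,.16,.002)); print("head z hist",[(round(a,3),b) for a,b in zip(e,hi) if b>30])
zt=e[len(hi)-1-np.argmax(hi[::-1]>100)]+.001; print("rim z",zt)
m=head&(P[...,2]>zt-.004); R=rect(P[m]); print("rim rect",R)
red=cv2.cvtColor(im,cv2.COLOR_RGB2HSV); red=(red[...,1]>150)&((red[...,0]<4)|(red[...,0]>176))&(v<215)&head
print("red z",np.median(P[...,2][red]), "xy", rect(P[red]))
zc=s["position"][2]
bl=(v>225)&(v<410)&(u>265)&(u<375)&(d>0)&(abs(P[...,2]-zc-.0215)<.005)&(cv2.cvtColor(im,cv2.COLOR_RGB2HSV)[...,1]<60)
print("block top z-tcp",np.median(P[...,2][bl])-zc,rect(P[bl]),"tcp",s["position"],np.degrees(s["orientation"][2]))
t=blobs((cv2.morphologyEx(bl.astype(np.uint8),cv2.MORPH_OPEN,np.ones((5,5)))),2000)
for k in t: print("block mask px",k.min(0),k.max(0),rect(ray(c,k,zc+.0215)))
E
python3 mag.py w2.pkl
```

```text
head z hist [(np.float64(0.1), np.int64(46)), (np.float64(0.102), np.int64(50)), (np.float64(0.104), np.int64(56)), (np.float64(0.106), np.int64(50)), (np.float64(0.108), np.int64(45)), (np.float64(0.11), np.int64(61)), (np.float64(0.112), np.int64(55)), (np.float64(0.114), np.int64(70)), (np.float64(0.116), np.int64(50)), (np.float64(0.118), np.int64(96)), (np.float64(0.12), np.int64(200)), (np.float64(0.122), np.int64(199)), (np.float64(0.124), np.int64(248)), (np.float64(0.126), np.int64(246)), (np.float64(0.128), np.int64(226)), (np.float64(0.13), np.int64(246)), (np.float64(0.132), np.int64(451)), (np.float64(0.134), np.int64(1382)), (np.float64(0.136), np.int64(1378)), (np.float64(0.138), np.int64(725)), (np.float64(0.14), np.int64(1503)), (np.float64(0.142), np.int64(1271))]
rim z 0.14300000000000004
rim rect [518.9  81.2  86.4  52.   -3.1]
red z 0.08176473361119313 xy [519.6  81.2  44.5  29.1  -3.4]
block top z-tcp 0.0221371325789764 [601.8  80.6  68.2  41.7  -3. ] tcp [0.60011178 0.08030509 0.19681735] 177.1380697381542
block mask px [266 247] [374 404] [600.9  80.6  68.2  40.7  -2.9]
```

{"name": "drive_tool", "arguments": {"steps": [{"x": 0.9, "y": -0.04, "z": 0, "twist": 0.04, "claw": 0}, {"x": 0.9, "y": -0.04, "z": 0, "twist": 0, "claw": 0}, {"x": 0.935, "y": -0.037, "z": 0.3, "twist": 0, "claw": 0}, {"x": 0, "y": 0, "z": 0.4, "twist": 0, "claw": 0}, {"x": 0, "y": 0, "z": 0.4, "twist": 0, "claw": 0}, {"x": 0, "y": 0, "z": 0.3, "twist": 0, "claw": 0}, {"x": 0, "y": 0, "z": 0, "twist": 0, "claw": 0}, {"x": 0, "y": 0, "z": 0, "twist": 0, "claw": 0}]}}

```text
clock: 10.4
position: [0.5193, 0.0811, 0.155]
orientation: [-3.142, -0.0, 3.088]
ft_force: [0.7, 0.5, 0.4]
grip_width: 0.385
grasp_force: 59.8
```

Run:
```python
from workcell import r
import cv2, numpy as np
s=r.observe(); print(s["position"].round(4),s["orientation"].round(4))
im,d=r.grab_frame("side"); im2,d=r.grab_frame("wrist")
o=np.hstack([cv2.resize(im[180:400,210:410],(400,440)),cv2.resize(im2[200:480,190:450],(400,440))]); cv2.imwrite("pics/s3.png",o[:,:,::-1])
```

```text
[0.5193 0.0811 0.155 ] [-3.1416e+00 -4.0000e-04  3.0876e+00]
```

View pics/s3.png

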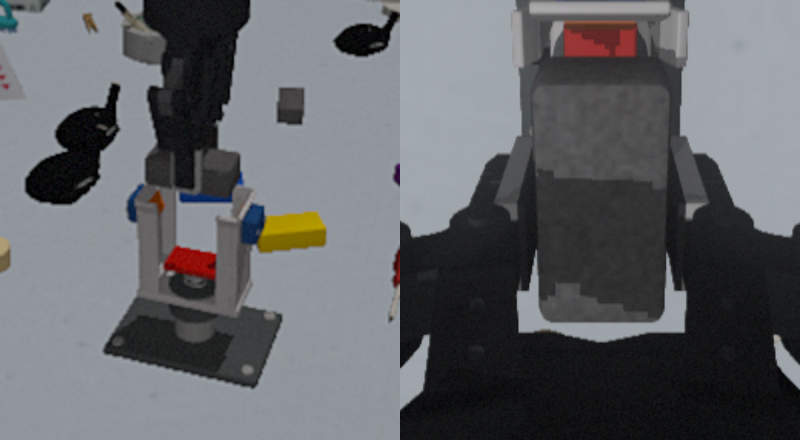

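The side crop shows the block at (195,170) just above the mouth. The wrist crop shows it lined up with the head walls. I'll descend while watching the force.

{"name": "drive_tool", "arguments": {"steps": [{"x": 0.03, "y": 0, "z": 0.1, "twist": 0, "claw": 0}, {"x": 0, "y": 0, "z": 0.1, "twist": 0, "claw": 0}, {"x": 0, "y": 0, "z": 0.1, "twist": 0, "claw": 0}, {"x": 0, "y": 0, "z": 0.1, "twist": 0, "claw": 0}, {"x": 0, "y": 0, "z": 0.1, "twist": 0, "claw": 0}]}}

```text
clock: 11.0
position: [0.5175, 0.0812, 0.1401]
orientation: [-3.142, -0.0, 3.088]
ft_force: [-0.6, -0.2, -0.2]
grip_width: 0.384
grasp_force: 59.8
```

{"name": "drive_tool", "arguments": {"steps": [{"x": 0, "y": 0, "z": 0.1, "twist": 0, "claw": 0}, {"x": 0, "y": 0, "z": 0.1, "twist": 0, "claw": 0}]}}

```text
clock: 11.2
position: [0.5176, 0.0812, 0.1341]
orientation: [3.142, -0.0, 3.088]
ft_force: [0.3, 0.4, -1.1]
grip_width: 0.385
grasp_force: 59.8
```

{"name": "drive_tool", "arguments": {"steps": [{"x": 0, "y": 0, "z": 0.1, "twist": 0, "claw": 0}, {"x": 0, "y": 0, "z": 0.1, "twist": 0, "claw": 0}]}}

```text
clock: 11.4
position: [0.5178, 0.0812, 0.1285]
orientation: [3.142, 0.001, 3.088]
ft_force: [-0.7, 0.5, 3.5]
grip_width: 0.383
grasp_force: 60.1
```

{"name": "drive_tool", "arguments": {"steps": [{"x": 0, "y": 0, "z": 0.1, "twist": 0, "claw": 0}, {"x": 0, "y": 0, "z": 0.1, "twist": 0, "claw": 0}]}}

```text
clock: 11.6
position: [0.5181, 0.0812, 0.1226]
orientation: [3.141, 0.001, 3.088]
ft_force: [0.2, 1.0, 3.2]
grip_width: 0.38
grasp_force: 60.2
```

{"name": "drive_tool", "arguments": {"steps": [{"x": 0, "y": 0, "z": 0.1, "twist": 0, "claw": 0}, {"x": 0, "y": 0, "z": 0.1, "twist": 0, "claw": 0}]}}

```text
clock: 11.8
position: [0.5175, 0.0812, 0.1161]
orientation: [-3.142, -0.0, 3.088]
ft_force: [-0.5, -0.9, 2.1]
grip_width: 0.385
grasp_force: 60.1
```

{"name": "drive_tool", "arguments": {"steps": [{"x": 0, "y": 0, "z": 0.1, "twist": 0, "claw": 0}, {"x": 0, "y": 0, "z": 0.1, "twist": 0, "claw": 0}]}}

```text
clock: 12.0
position: [0.5174, 0.0812, 0.1099]
orientation: [-3.142, -0.0, 3.088]
ft_force: [-0.1, -0.2, 1.4]
grip_width: 0.383
grasp_force: 60.1
```

{"name": "drive_tool", "arguments": {"steps": [{"x": 0, "y": 0, "z": 0.1, "twist": 0, "claw": 0}, {"x": 0, "y": 0, "z": 0.1, "twist": 0, "claw": 0}]}}

```text
clock: 12.2
position: [0.5175, 0.0812, 0.104]
orientation: [-3.142, -0.0, 3.088]
ft_force: [-0.8, -0.2, 1.6]
grip_width: 0.385
grasp_force: 60.1
```

{"name": "drive_tool", "arguments": {"steps": [{"x": 0, "y": 0, "z": 0.1, "twist": 0, "claw": 0}]}}

```text
clock: 12.3
position: [0.5175, 0.0812, 0.1011]
orientation: [-3.142, -0.0, 3.088]
ft_force: [0.2, 0.1, 1.3]
grip_width: 0.384
grasp_force: 60.1
```

{"name": "drive_tool", "arguments": {"steps": [{"x": 0, "y": 0, "z": 0.1, "twist": 0, "claw": 0}]}}

```text
clock: 12.4
position: [0.5176, 0.0812, 0.0981]
orientation: [3.142, -0.0, 3.088]
ft_force: [-0.5, 0.5, 1.7]
grip_width: 0.386
grasp_force: 60.1
```

{"name": "drive_tool", "arguments": {"steps": [{"x": 0, "y": 0, "z": 0.1, "twist": 0, "claw": 0}]}}

```text
clock: 12.5
position: [0.5175, 0.0812, 0.0951]
orientation: [-3.142, -0.0, 3.088]
ft_force: [-0.0, -0.1, 0.0]
grip_width: 0.384
grasp_force: 59.9
```

{"name": "drive_tool", "arguments": {"steps": [{"x": 0, "y": 0, "z": 0.1, "twist": 0, "claw": 0}]}}

```text
clock: 12.6
position: [0.5175, 0.0812, 0.092]
orientation: [-3.142, -0.0, 3.088]
ft_force: [0.6, 0.5, -0.4]
grip_width: 0.383
grasp_force: 59.9
```

{"name": "drive_tool", "arguments": {"steps": [{"x": 0, "y": 0, "z": 0.1, "twist": 0, "claw": 0}]}}

```text
clock: 12.7
position: [0.5174, 0.0812, 0.089]
orientation: [-3.142, -0.0, 3.088]
ft_force: [1.2, -0.2, 0.1]
grip_width: 0.387
grasp_force: 59.9
```

{"name": "drive_tool", "arguments": {"steps": [{"x": 0, "y": 0, "z": 0.1, "twist": 0, "claw": 0}]}}

```text
clock: 12.8
position: [0.5175, 0.0812, 0.086]
orientation: [-3.142, -0.0, 3.088]
ft_force: [-0.7, 0.2, -1.0]
grip_width: 0.381
grasp_force: 59.9
```

{"name": "drive_tool", "arguments": {"steps": [{"x": 0, "y": 0, "z": 0.1, "twist": 0, "claw": 0}]}}

```text
clock: 12.9
position: [0.5175, 0.0812, 0.0831]
orientation: [-3.142, -0.0, 3.088]
ft_force: [-0.1, -0.5, 0.5]
grip_width: 0.386
grasp_force: 59.9
```

The lips snapped at TCP z ≈ 0.0965, where friction dropped to 0. I'll continue to the follower.

{"name": "drive_tool", "arguments": {"steps": [{"x": 0, "y": 0, "z": 0.07, "twist": 0, "claw": 0}, {"x": 0, "y": 0, "z": 0, "twist": 0, "claw": 0}]}}

```text
clock: 13.1
position: [0.5175, 0.0812, 0.0812]
orientation: [-3.142, -0.0, 3.088]
ft_force: [-0.6, 0.0, 2.4]
grip_width: 0.388
grasp_force: 60.1
```

{"name": "drive_tool", "arguments": {"steps": [{"x": 0, "y": 0, "z": 0.05, "twist": 0, "claw": 0}, {"x": 0, "y": 0, "z": 0, "twist": 0, "claw": 0}]}}

```text
clock: 13.3
position: [0.5175, 0.0812, 0.0799]
orientation: [-3.142, 0.0, 3.088]
ft_force: [-1.6, -0.3, 2.5]
grip_width: 0.385
grasp_force: 60.1
```

{"name": "drive_tool", "arguments": {"steps": [{"x": 0, "y": 0, "z": 0, "twist": 0, "claw": 0.7}, {"x": 0, "y": 0, "z": 0, "twist": 0, "claw": 0.7}, {"x": 0, "y": 0, "z": 0, "twist": 0, "claw": 0.7}, {"x": 0, "y": 0, "z": 0, "twist": 0, "claw": 0.7}, {"x": 0, "y": 0, "z": -0.3, "twist": 0, "claw": 0.7}, {"x": 0, "y": 0, "z": -0.7, "twist": 0, "claw": 0.7}, {"x": 0, "y": 0, "z": -1, "twist": 0, "claw": 0.7}, {"x": 0, "y": 0, "z": -1, "twist": 0, "claw": 0.7}, {"x": 0, "y": 0, "z": -1, "twist": 0, "claw": 0.7}]}}

```text
clock: 14.2
position: [0.5174, 0.0812, 0.2016]
orientation: [3.142, 0.0, 3.088]
ft_force: [0.4, 0.2, -0.2]
grip_width: 0.701
grasp_force: 0.0
```

{"name": "drive_tool", "arguments": {"steps": [{"x": -0.053, "y": -0.98, "z": 0, "twist": 0, "claw": 0.8}, {"x": -0.053, "y": -0.98, "z": 0, "twist": 0, "claw": 0.8}, {"x": -0.053, "y": -0.98, "z": 0, "twist": 0, "claw": 0.8}, {"x": -0.053, "y": -0.98, "z": 0, "twist": 0, "claw": 0.8}, {"x": -0.053, "y": -0.98, "z": 0, "twist": 0, "claw": 0.8}, {"x": -0.053, "y": -0.98, "z": 0, "twist": 0, "claw": 0.8}, {"x": -0.053, "y": -0.98, "z": 0, "twist": 0, "claw": 0.8}, {"x": -0.053, "y": -0.98, "z": 0, "twist": 0, "claw": 0.8}, {"x": -0.053, "y": -0.98, "z": 0, "twist": 0, "claw": 0.8}, {"x": -0.053, "y": -0.98, "z": 0, "twist": 0, "claw": 0.8}, {"x": -0.053, "y": -0.98, "z": 0, "twist": 0, "claw": 0.8}, {"x": -0.053, "y": -0.98, "z": 0, "twist": 0, "claw": 0.8}, {"x": -0.053, "y": -0.98, "z": 0, "twist": 0, "claw": 0.8}, {"x": -0.053, "y": -0.98, "z": 0, "twist": 0, "claw": 0.8}, {"x": -0.053, "y": -0.98, "z": 0, "twist": 0, "claw": 0.8}]}}

```text
clock: 15.7
position: [0.5176, -0.3616, 0.2005]
orientation: [-3.141, 0.0, 3.088]
ft_force: [0.6, 0.1, -0.2]
grip_width: 0.799
grasp_force: 0.0
```

{"name": "drive_tool", "arguments": {"steps": [{"x": 0, "y": 0, "z": 0.12, "twist": 0.99, "claw": 0.8}, {"x": 0, "y": 0, "z": 0.12, "twist": 0.99, "claw": 0.8}, {"x": 0, "y": 0, "z": 0.12, "twist": 0.99, "claw": 0.8}, {"x": 0, "y": 0, "z": 0.12, "twist": 0.99, "claw": 0.8}, {"x": 0, "y": 0, "z": 0.12, "twist": 0.99, "claw": 0.8}, {"x": 0, "y": 0, "z": 0.12, "twist": 0.99, "claw": 0.8}, {"x": 0, "y": 0, "z": 0.12, "twist": 0.99, "claw": 0.8}, {"x": 0, "y": 0, "z": 0.12, "twist": 0.99, "claw": 0.8}, {"x": 0, "y": 0, "z": 0.12, "twist": 0.99, "claw": 0.8}, {"x": 0, "y": 0, "z": 0.12, "twist": 0.99, "claw": 0.8}, {"x": 0, "y": 0, "z": 0.12, "twist": 0.99, "claw": 0.8}, {"x": 0, "y": 0, "z": 0.12, "twist": 0.99, "claw": 0.8}, {"x": 0, "y": 0, "z": 0.12, "twist": 0.99, "claw": 0.8}, {"x": 0, "y": 0, "z": 0.12, "twist": 0.99, "claw": 0.8}, {"x": 0, "y": 0, "z": 0.12, "twist": 0.99, "claw": 0.8}, {"x": 0, "y": 0, "z": 0.12, "twist": 0.99, "claw": 0.8}, {"x": 0, "y": 0, "z": 0, "twist": 0, "claw": 0.8}, {"x": 0, "y": 0, "z": 0, "twist": 0, "claw": 0.8}]}}

```text
clock: 17.5
position: [0.5178, -0.3605, 0.1426]
orientation: [3.141, 0.0, 1.708]
ft_force: [0.1, -0.3, 0.4]
grip_width: 0.798
grasp_force: 0.0
```

```bash
python3 blk.py w4
python3 - <<'E'
from workcell import r
import cv2, numpy as np
im,d=r.grab_frame("side"); im2=cv2.imread("pics/w4.png")[:,:,::-1]
o=np.hstack([cv2.resize(im[230:390,240:370],(325,400)),cv2.resize(im2,(475,400))]); cv2.imwrite("pics/s4.png",o[:,:,::-1])
E
```

```text
tcp [ 0.5178 -0.3605  0.1426] [3.141 0.    1.708] [-0.68  0.46  1.5   0.    1.18 -0.81]
px [320. 232.] [ 517.6 -363.    69.5   33.8  -82.2]
tool mm dx,dy -2.5 -0.6 units -0.083 -0.018 twist 0.01
```

View pics/s4.png

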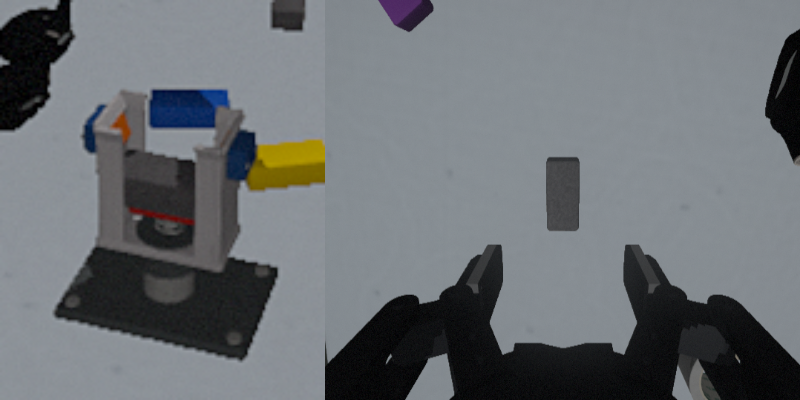

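The side crop shows block A flat on the red follower below the lips, at (160,185). The wrist view shows block B grey and clear, at crop (563,193). Grasping it next.

{"name": "drive_tool", "arguments": {"steps": [{"x": -0.083, "y": -0.018, "z": 0.5, "twist": 0, "claw": 0.8}, {"x": 0, "y": 0, "z": 0.6, "twist": 0, "claw": 0.8}, {"x": 0, "y": 0, "z": 0.6, "twist": 0, "claw": 0.8}, {"x": 0, "y": 0, "z": 0.6, "twist": 0, "claw": 0.8}, {"x": 0, "y": 0, "z": 0.6, "twist": 0, "claw": 0.8}, {"x": 0, "y": 0, "z": 0.6, "twist": 0, "claw": 0.8}, {"x": 0, "y": 0, "z": 0.4, "twist": 0, "claw": 0.8}, {"x": 0, "y": 0, "z": 0.3, "twist": 0, "claw": 0.8}, {"x": 0, "y": 0, "z": 0.25, "twist": 0, "claw": 0.8}, {"x": 0, "y": 0, "z": 0, "twist": 0, "claw": 0.8}, {"x": 0, "y": 0, "z": 0, "twist": 0, "claw": 0.8}]}}

```text
clock: 18.7
position: [0.5178, -0.3632, 0.009]
orientation: [3.141, 0.0, 1.706]
ft_force: [-0.6, -0.7, 0.5]
grip_width: 0.797
grasp_force: 0.0
```

{"name": "drive_tool", "arguments": {"steps": [{"x": 0, "y": 0, "z": 0.2, "twist": 0, "claw": 0.8}, {"x": 0, "y": 0, "z": 0, "twist": 0, "claw": 0.8}, {"x": 0, "y": 0, "z": 0, "twist": 0, "claw": 0}, {"x": 0, "y": 0, "z": 0, "twist": 0, "claw": 0}, {"x": 0, "y": 0, "z": 0, "twist": 0, "claw": 0}, {"x": 0, "y": 0, "z": 0, "twist": 0, "claw": 0}, {"x": 0, "y": 0, "z": 0, "twist": 0, "claw": 0}, {"x": 0, "y": 0, "z": 0, "twist": 0, "claw": 0}]}}

```text
clock: 19.5
position: [0.5178, -0.3632, 0.0031]
orientation: [3.141, 0.001, 1.706]
ft_force: [-0.6, 0.9, 3.6]
grip_width: 0.381
grasp_force: 60.3
```

{"name": "drive_tool", "arguments": {"steps": [{"x": 0, "y": 0, "z": -0.5, "twist": 0, "claw": 0}, {"x": 0, "y": 0, "z": -1, "twist": 0, "claw": 0}, {"x": 0, "y": 0, "z": -1, "twist": 0, "claw": 0}, {"x": 0, "y": 0, "z": -1, "twist": -0.989, "claw": 0}, {"x": 0, "y": 0, "z": -1, "twist": -0.989, "claw": 0}, {"x": 0, "y": 0, "z": -1, "twist": -0.989, "claw": 0}, {"x": 0, "y": 0, "z": -1, "twist": -0.989, "claw": 0}, {"x": 0, "y": 0, "z": 0, "twist": -0.989, "claw": 0}, {"x": 0, "y": 0, "z": 0, "twist": -0.989, "claw": 0}, {"x": 0, "y": 0, "z": 0, "twist": -0.989, "claw": 0}, {"x": 0, "y": 0, "z": 0, "twist": -0.989, "claw": 0}, {"x": 0, "y": 0, "z": 0, "twist": -0.989, "claw": 0}, {"x": 0, "y": 0, "z": 0, "twist": -0.989, "claw": 0}, {"x": 0, "y": 0, "z": 0, "twist": -0.989, "claw": 0}, {"x": 0, "y": 0, "z": 0, "twist": -0.989, "claw": 0}, {"x": 0, "y": 0, "z": 0, "twist": -0.989, "claw": 0}, {"x": 0, "y": 0, "z": 0, "twist": -0.989, "claw": 0}, {"x": 0, "y": 0, "z": 0, "twist": -0.989, "claw": 0}, {"x": 0, "y": 0, "z": 0, "twist": -0.989, "claw": 0}]}}

```text
clock: 21.4
position: [0.5172, -0.3627, 0.197]
orientation: [3.141, -0.001, 3.09]
ft_force: [0.0, -1.3, -0.6]
grip_width: 0.388
grasp_force: 59.9
```

{"name": "drive_tool", "arguments": {"steps": [{"x": -0.122, "y": 0.933, "z": 0, "twist": 0, "claw": 0}, {"x": -0.122, "y": 0.933, "z": 0, "twist": 0, "claw": 0}, {"x": -0.122, "y": 0.933, "z": 0, "twist": 0, "claw": 0}, {"x": -0.122, "y": 0.933, "z": 0, "twist": 0, "claw": 0}, {"x": -0.122, "y": 0.933, "z": 0, "twist": 0, "claw": 0}, {"x": -0.122, "y": 0.933, "z": 0, "twist": 0, "claw": 0}, {"x": -0.122, "y": 0.933, "z": 0, "twist": 0, "claw": 0}, {"x": -0.122, "y": 0.933, "z": 0, "twist": 0, "claw": 0}, {"x": -0.122, "y": 0.933, "z": 0, "twist": 0, "claw": 0}, {"x": -0.122, "y": 0.933, "z": 0, "twist": 0, "claw": 0}, {"x": -0.122, "y": 0.933, "z": 0, "twist": 0, "claw": 0}, {"x": -0.122, "y": 0.933, "z": 0, "twist": 0, "claw": 0}, {"x": -0.122, "y": 0.933, "z": 0, "twist": 0, "claw": 0}, {"x": -0.122, "y": 0.933, "z": 0, "twist": 0, "claw": 0}, {"x": -0.122, "y": 0.933, "z": 0, "twist": 0, "claw": 0}, {"x": -0.122, "y": 0.933, "z": 0, "twist": 0, "claw": 0}, {"x": 0, "y": 0, "z": 0, "twist": 0, "claw": 0}, {"x": 0, "y": 0, "z": 0, "twist": 0, "claw": 0}]}}

```text
clock: 23.2
position: [0.6002, 0.0814, 0.1971]
orientation: [-3.141, -0.001, 3.088]
ft_force: [-0.2, 0.1, -0.3]
grip_width: 0.386
grasp_force: 59.9
```

```bash
python3 - <<'E'
from workcell import r
import pickle
s=r.observe(); c=r.calibration("wrist"); im,d=r.grab_frame("wrist")
pickle.dump((s,c,im,d),open("w5.pkl","wb"))
E
python3 mag.py w5.pkl | tail -4
```

```text
rim rect [519.1  81.2  86.1  51.9  -3.1]
red z nan xy [0. 0. 0. 0. 0.]
block top z-tcp 0.02184355228944823 [602.3  81.6  68.2  41.9  -3. ] tcp [0.60018179 0.08135332 0.19711164] 176.94368758103732
block mask px [266 248] [374 404] [601.2  81.7  67.9  40.7  -3. ]
  return _methods._mean(a, axis=axis, dtype=dtype,
  ret = ret.dtype.type(ret / rcount)
```

{"name": "drive_tool", "arguments": {"steps": [{"x": 0.9, "y": -0.05, "z": 0, "twist": 0, "claw": 0}, {"x": 0.9, "y": -0.05, "z": 0, "twist": 0, "claw": 0}, {"x": 0.95, "y": -0.055, "z": 0, "twist": 0, "claw": 0}, {"x": 0, "y": 0, "z": 0.5, "twist": 0, "claw": 0}, {"x": 0, "y": 0, "z": 0.5, "twist": 0, "claw": 0}, {"x": 0, "y": 0, "z": 0.4, "twist": 0, "claw": 0}, {"x": 0, "y": 0, "z": 0, "twist": 0, "claw": 0}, {"x": 0, "y": 0, "z": 0, "twist": 0, "claw": 0}]}}

```text
clock: 24.05
position: [0.5181, 0.0803, 0.1555]
orientation: [-3.141, -0.001, 3.086]
ft_force: [0.5, -0.7, -0.5]
grip_width: 0.388
grasp_force: 59.9
```

{"name": "drive_tool", "arguments": {"steps": [{"x": 0.02, "y": 0.03, "z": 0.1, "twist": 0, "claw": 0}, {"x": 0, "y": 0, "z": 0.1, "twist": 0, "claw": 0}, {"x": 0, "y": 0, "z": 0.1, "twist": 0, "claw": 0}, {"x": 0, "y": 0, "z": 0.1, "twist": 0, "claw": 0}, {"x": 0, "y": 0, "z": 0.1, "twist": 0, "claw": 0}]}}

```text
clock: 24.55
position: [0.5175, 0.0819, 0.1405]
orientation: [3.142, -0.0, 3.087]
ft_force: [0.7, 0.1, -0.8]
grip_width: 0.378
grasp_force: 59.9
```

{"name": "drive_tool", "arguments": {"steps": [{"x": 0, "y": 0, "z": 0.1, "twist": 0, "claw": 0}, {"x": 0, "y": 0, "z": 0.1, "twist": 0, "claw": 0}]}}

```text
clock: 24.75
position: [0.5175, 0.0818, 0.1344]
orientation: [-3.142, -0.0, 3.087]
ft_force: [0.8, 0.2, 0.1]
grip_width: 0.38
grasp_force: 59.9
```

{"name": "drive_tool", "arguments": {"steps": [{"x": 0, "y": 0, "z": 0.1, "twist": 0, "claw": 0}, {"x": 0, "y": 0, "z": 0.1, "twist": 0, "claw": 0}]}}

```text
clock: 24.95
position: [0.5177, 0.0818, 0.1288]
orientation: [3.142, 0.001, 3.087]
ft_force: [-0.4, 0.1, 2.8]
grip_width: 0.382
grasp_force: 60.2
```

{"name": "drive_tool", "arguments": {"steps": [{"x": 0, "y": 0, "z": 0.1, "twist": 0, "claw": 0}, {"x": 0, "y": 0, "z": 0.1, "twist": 0, "claw": 0}]}}

```text
clock: 25.15
position: [0.518, 0.0818, 0.1229]
orientation: [3.141, 0.001, 3.087]
ft_force: [-0.9, -0.8, 3.3]
grip_width: 0.384
grasp_force: 60.3
```

{"name": "drive_tool", "arguments": {"steps": [{"x": 0, "y": 0, "z": 0.1, "twist": 0, "claw": 0}, {"x": 0, "y": 0, "z": 0.1, "twist": 0, "claw": 0}, {"x": 0, "y": 0, "z": 0.1, "twist": 0, "claw": 0}, {"x": 0, "y": 0, "z": 0.1, "twist": 0, "claw": 0}]}}

```text
clock: 25.55
position: [0.5173, 0.0818, 0.1103]
orientation: [-3.142, -0.0, 3.087]
ft_force: [0.3, -0.2, 1.3]
grip_width: 0.382
grasp_force: 60.2
```

{"name": "drive_tool", "arguments": {"steps": [{"x": 0, "y": 0, "z": 0.05, "twist": 0, "claw": 0}, {"x": 0, "y": 0, "z": 0.05, "twist": 0, "claw": 0}, {"x": 0, "y": 0, "z": 0.05, "twist": 0, "claw": 0}]}}

```text
clock: 25.85
position: [0.5175, 0.0818, 0.1062]
orientation: [-3.142, -0.0, 3.087]
ft_force: [-1.4, -0.1, 3.8]
grip_width: 0.383
grasp_force: 60.3
```

{"name": "drive_tool", "arguments": {"steps": [{"x": 0, "y": 0, "z": 0.05, "twist": 0, "claw": 0}, {"x": 0, "y": 0, "z": 0.05, "twist": 0, "claw": 0}, {"x": 0, "y": 0, "z": 0.05, "twist": 0, "claw": 0}]}}

```text
clock: 26.15
position: [0.5175, 0.0818, 0.1019]
orientation: [3.142, 0.0, 3.087]
ft_force: [-1.6, 0.0, 5.2]
grip_width: 0.383
grasp_force: 60.5
```

{"name": "drive_tool", "arguments": {"steps": [{"x": 0, "y": 0, "z": 0.05, "twist": 0, "claw": 0}, {"x": 0, "y": 0, "z": 0.03, "twist": 0, "claw": 0}, {"x": 0, "y": 0, "z": 0, "twist": 0, "claw": 0}]}}

```text
clock: 26.45
position: [0.5175, 0.0818, 0.0993]
orientation: [3.142, 0.0, 3.087]
ft_force: [-1.3, 0.5, 2.8]
grip_width: 0.384
grasp_force: 60.4
```

{"name": "drive_tool", "arguments": {"steps": [{"x": 0, "y": 0, "z": 0.02, "twist": 0, "claw": 0}, {"x": 0, "y": 0, "z": 0, "twist": 0, "claw": 0}]}}

```text
clock: 26.65
position: [0.5175, 0.0818, 0.0987]
orientation: [-3.142, 0.0, 3.087]
ft_force: [-0.2, -0.8, 3.8]
grip_width: 0.389
grasp_force: 60.4
```

{"name": "drive_tool", "arguments": {"steps": [{"x": 0, "y": 0, "z": 0.02, "twist": 0, "claw": 0}, {"x": 0, "y": 0, "z": 0, "twist": 0, "claw": 0}]}}

```text
clock: 26.85
position: [0.5175, 0.0818, 0.0981]
orientation: [3.142, 0.0, 3.087]
ft_force: [-1.3, -0.4, 4.0]
grip_width: 0.382
grasp_force: 60.4
```

{"name": "drive_tool", "arguments": {"steps": [{"x": 0, "y": 0, "z": 0.02, "twist": 0, "claw": 0}, {"x": 0, "y": 0, "z": 0, "twist": 0, "claw": 0}]}}

```text
clock: 27.05
position: [0.5175, 0.0818, 0.0974]
orientation: [3.142, 0.0, 3.087]
ft_force: [-1.1, -0.0, 3.2]
grip_width: 0.385
grasp_force: 60.3
```

{"name": "drive_tool", "arguments": {"steps": [{"x": 0, "y": 0, "z": 0.02, "twist": 0, "claw": 0}, {"x": 0, "y": 0, "z": 0, "twist": 0, "claw": 0}]}}

```text
clock: 27.25
position: [0.5175, 0.0818, 0.0969]
orientation: [-3.142, 0.0, 3.087]
ft_force: [-0.6, 0.2, 5.2]
grip_width: 0.379
grasp_force: 60.4
```

{"name": "drive_tool", "arguments": {"steps": [{"x": 0, "y": 0, "z": 0.02, "twist": 0, "claw": 0}, {"x": 0, "y": 0, "z": 0, "twist": 0, "claw": 0}]}}

```text
clock: 27.45
position: [0.5177, 0.0818, 0.0961]
orientation: [3.142, 0.0, 3.087]
ft_force: [0.3, -0.7, 2.6]
grip_width: 0.386
grasp_force: 61.7
```

{"name": "drive_tool", "arguments": {"steps": [{"x": 0, "y": 0, "z": 0.015, "twist": 0, "claw": 0}, {"x": 0, "y": 0, "z": 0, "twist": 0, "claw": 0}]}}

```text
clock: 27.65
position: [0.5178, 0.0818, 0.0958]
orientation: [3.142, 0.0, 3.087]
ft_force: [-0.1, -0.1, 3.0]
grip_width: 0.378
grasp_force: 61.8
```

{"name": "drive_tool", "arguments": {"steps": [{"x": 0, "y": 0, "z": 0.015, "twist": 0, "claw": 0}, {"x": 0, "y": 0, "z": 0, "twist": 0, "claw": 0}]}}

```text
clock: 27.85
position: [0.5177, 0.0818, 0.0954]
orientation: [3.142, 0.0, 3.087]
ft_force: [0.8, -0.5, 2.8]
grip_width: 0.384
grasp_force: 61.8
```

{"name": "drive_tool", "arguments": {"steps": [{"x": 0, "y": 0, "z": 0.015, "twist": 0, "claw": 0}, {"x": 0, "y": 0, "z": 0, "twist": 0, "claw": 0}]}}

```text
clock: 28.05
position: [0.5178, 0.0818, 0.095]
orientation: [3.142, 0.001, 3.087]
ft_force: [1.0, 0.2, 3.4]
grip_width: 0.384
grasp_force: 61.8
```

{"name": "drive_tool", "arguments": {"steps": [{"x": 0, "y": 0, "z": 0.01, "twist": 0, "claw": 0}, {"x": 0, "y": 0, "z": 0, "twist": 0, "claw": 0}]}}

```text
clock: 28.25
position: [0.5177, 0.0818, 0.0947]
orientation: [3.142, 0.0, 3.087]
ft_force: [-0.1, 0.3, 3.5]
grip_width: 0.383
grasp_force: 61.8
```

Run:
```python
from workcell import r
import cv2, numpy as np
im,d=r.grab_frame("side"); print(r.observe()["ft_force"])
o=cv2.resize(im[230:390,240:370],(650,600),interpolation=cv2.INTER_CUBIC); cv2.imwrite("pics/s6.png",o[:,:,::-1])
```

```text
[ 6.21780500e-04 -6.36615102e-01  3.16013468e+00]
```

View pics/s6.png

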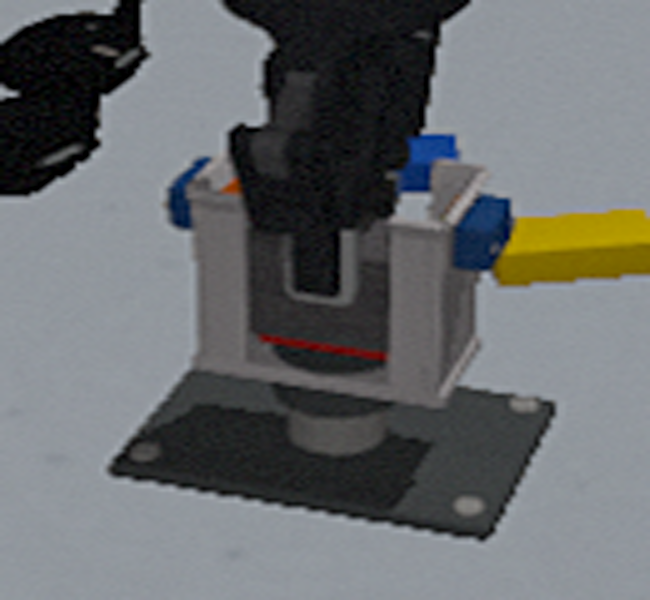

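Both blocks are stacked on the follower with the lips closed, about 1.8 mm past the snap, at only about 3.5 N. Releasing.

{"name": "drive_tool", "arguments": {"steps": [{"x": 0, "y": 0, "z": 0, "twist": 0, "claw": 0.7}, {"x": 0, "y": 0, "z": 0, "twist": 0, "claw": 0.7}, {"x": 0, "y": 0, "z": 0, "twist": 0, "claw": 0.7}, {"x": 0, "y": 0, "z": 0, "twist": 0, "claw": 0.7}, {"x": 0, "y": 0, "z": -0.2, "twist": 0, "claw": 0.7}, {"x": 0, "y": 0, "z": -0.6, "twist": 0, "claw": 0.7}, {"x": 0, "y": 0, "z": -1, "twist": 0, "claw": 0.7}, {"x": 0, "y": 0, "z": -1, "twist": 0, "claw": 0.7}, {"x": 0, "y": 0, "z": -1, "twist": 0, "claw": 0.7}, {"x": -1, "y": 0, "z": 0, "twist": 0, "claw": 0.7}, {"x": -1, "y": 0, "z": 0, "twist": 0, "claw": 0.7}, {"x": -1, "y": 0, "z": 0, "twist": 0, "claw": 0.7}, {"x": 0, "y": 0, "z": 0, "twist": 0, "claw": 0.7}, {"x": 0, "y": 0, "z": 0, "twist": 0, "claw": 0.7}]}}

```text
clock: 29.7
position: [0.6073, 0.0767, 0.2084]
orientation: [-3.142, -0.001, 3.086]
ft_force: [-0.5, -1.2, 0.4]
grip_width: 0.701
grasp_force: 0.0
```

Run:
```python
from workcell import r
import cv2, numpy as np
im,d=r.grab_frame("side"); s=r.observe(); c=r.calibration("wrist"); w,d=r.grab_frame("wrist")
v,u=np.mgrid[:480,:640]; K,T=c["intrinsics"],c["cam_to_world"]
P=np.stack([(u-K[0,2])/K[0,0]*d,(v-K[1,2])/K[1,1]*d,d],-1)@T[:3,:3].T+T[:3,3]
m=(abs(P[...,0]-.5185)<.015)&(abs(P[...,1]-.0812)<.012)&(P[...,2]>.03); print("top z",np.percentile(P[...,2][m],[10,50,90]).round(4),m.sum())
o=np.hstack([cv2.resize(im[230:390,240:370],(400,490),interpolation=cv2.INTER_CUBIC),cv2.resize(w[0:240,220:416],(400,490))]); cv2.imwrite("pics/s7.png",o[:,:,::-1])
```

```text
top z [0.1175 0.1187 0.3525] 3295
```

View pics/s7.png

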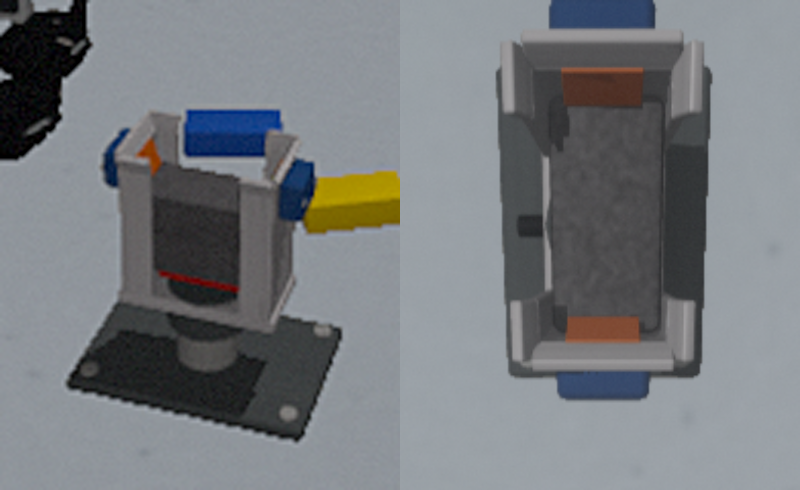

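Both orange lips, at (602,87) and (602,330), lie over the upper block. Its top is level at z ≈ 118 mm, with both blocks stacked on the follower. Handing in.

```bash
python3 -c "
from workcell import r
print(r.finish_job())"
```

```text
the job is handed in; nothing more can be done
None
```

Both dark grey sanding blocks are in the magazine with the lips shut over the upper one. Every force I read while loading was 5.2 N or less (limit 25 N), and the job was handed in at about 30 s; no verdict was returned.

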